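Unlock a work-piece carrier and hold it up level over its dock

TASK

Release the blue module carrier from its docking station: slide the black lock knob at the front of the dock all the way to its end stop on the green side. Then take the carrier by its bridge handle, lift it straight up about 10 cm above its seat without spilling the modules, and hold it there over the dock, level and still, so that the seats beneath can be wiped. Finish while still holding the carrier in the air; leave the lock open, and do not disturb the things lying around.

Things in the scene. Friction and masses are not known exactly. Their poses are not given: they have to be found in the camera images.
- dock: Fixed aluminium dock. Origin: under its middle, on the worktop; y along its length, lock knob on its -x side. Base x -62..60, y -105..105 mm, 10 mm thick; tongue at the front to x -108 with red strip (-y half, locked) and green strip (+y half, open). Rails at y -88, +88, tops 36 mm high, carry the carrier; a 10 mm pin on each (y -83, +83) stands up 9 mm. On the tongue all but the knob is below 30 mm.
- lock_slide (a joint): Lock slide, in m: 0 = locked (knob at the red end), 0.026 = end stop, open (green end); moves along the dock's +y. Starts 0 to 0.005. Its keyhole plate under the carrier holds two headed studs of the carrier and frees them only in the last 2 mm of travel. Friction about 2.5 N; stays where it is left.
- lock_knob (a point): Middle of the upright round black lock knob with red cap: diameter 16 mm, from 32 to 72 mm above the worktop. In the dock's frame at x -88, y from -13 (locked) to +13 mm (open). 26 mm free between it and the carrier's edge. Axes as the dock's.
- carrier: Loose blue plate 108 x 190 x 8 mm (x, y, z), 0.4 to 0.7 kg, with four cream nests (walls 5 mm high) and a module in each. Origin: middle of its underside; seated, 36 mm above the dock's origin, axes parallel to the dock's. Two 12 mm holes fit over the dock's pins; two headed studs reach 20 mm below it into the lock, so it is clear once raised 25 mm.
- carrier_handle (a point): Middle of the carrier's black bridge handle: bar 14 mm wide (x), 104 mm long (y), 18 mm high, on posts at y -40 and +40 mm; 75 mm above the carrier's origin, over its centre of mass. Free space beside and 50 mm below the bar. Axes as the carrier's.
- module_1_centre (a point): Centre of a loose dark module, 22 x 66 x 8 mm (long along the carrier's y), 18 g, lying in the carrier's nest at x = -34, y = 40 mm, centre 12 mm above the carrier's origin.
- module_2_centre (a point): Centre of a loose dark module, 22 x 66 x 8 mm (long along the carrier's y), 18 g, lying in the carrier's nest at x = -34, y = -40 mm, centre 12 mm above the carrier's origin.
- module_3_centre (a point): Centre of a loose dark module, 22 x 66 x 8 mm (long along the carrier's y), 18 g, lying in the carrier's nest at x = 34, y = 40 mm, centre 12 mm above the carrier's origin.
- module_4_centre (a point): Centre of a loose dark module, 22 x 66 x 8 mm (long along the carrier's y), 18 g, lying in the carrier's nest at x = 34, y = -40 mm, centre 12 mm above the carrier's origin.
- tweezers_centre (a point): Centre of steel tweezers, 14 x 124 x 9 mm, lying loose in front of the dock near the front edge of the worktop; leave alone.
- wipe_pad_centre (a point): Centre of a green and black cleaning pad, 24 x 44 x 13 mm, loose to the right of the dock; leave alone.
- screwdriver_centre (a point): Centre of a hand screwdriver with orange handle, 16 x 156 x 14 mm, loose to the right of the dock; leave alone.
Things that resemble listed ones, but are neither listed nor needed, are in the scene too. Leave any orange look-alike of the part that bears module_4_centre alone.

How it is judged:
By the outcome, as a careful person would: the job done as asked, in the order asked, and still so for the second after the job is handed in, while the arm keeps its last pose, push and grip.
It also fails if it takes over 53 s, if anything falls off the work surface, if the arm or the gripper's body presses on something with over 40 N, if the wrist force passes 120 N, or if a joint passes its speed limit or range.

ROBOT

A 6-joint arm with a two-finger parallel gripper is mounted at the origin on a cart in front of the work surface, level with it; the furniture and walls round the work are solid. World frame = base frame: x ahead of the robot, y to its left, z up, the work surface at z = 0. Lengths are in m, angles in degrees, forces in N, time in s.
With the tool pointing down it reaches from about 0.35 to 0.875 m from the base axis. Payload 4.2 kg.
Tool frame: the origin (TCP) lies on the centre line of the jaws, within the pads' length; the fingertips stand 8 mm ahead of it and the grasp point (between the pads) lies 11 mm behind it; z points along the fingers, y is the direction in which the jaws open and shut (so a half turn about z gives the same grasp; the last joint's range is limited). The gripper opens to 87 mm and grips with 3 to 60 N. Pads are 19 mm wide; open, the fingers measure 117 mm over their backs; the gripper's body (75 mm by 190 mm) begins 51 mm behind the grasp point.
Start: joints at [-52.047, 22.042, 0.453, 0, -68.411, -14.817], TCP at [0.246, -0.575, 0.231] pointing down, gripper open.
Joint ranges: [-179.83, 179.83], [-69.29, 118.12], [-61.27, 80.66], [-181.25, 117.63], [-171.15, -9.14], [-177.46, 177.46]. Speed limits (degrees/s): [159.86, 159.86, 180, 180, 180, 180].

INTERFACE

Orientations are given as a 3x3 rotation matrix whose columns are the frame's x, y, z axes.
In Python, from station import sense, capture, finish_job, recognise gives the robot as it stands.
- The arm moves only by the tool apply_moves, never from a script. Its argument "plan" is a list that holds one entry, the list of rows, each a list of 7 numbers: the opening in per cent of the stroke, from 0 (shut) to 100 (fully open), then the shift along the world's x, y, z in units of 25 mm (1.0 is 25 mm), then the turn, a rotation vector about the world's x, y, z in rad. A call has 1 to 12 rows; each row shifts and turns the pose as measured when the row begins; what a row does not reach is not made up. A row lasts 1/12 s, in which the tool goes at most 41.7 mm and 7.16 degrees, less where a joint would pass 70% of its speed; a pose out of reach is approached as far as the arm can. A call is refused whole if a number of a shift passes 1 or a number of a turn 0.125, either way. A call with a gripper value outside its range is refused whole. The fingers move at their own pace and stop on an object; the grip force is fixed at half the most. Time passes only in rows, so rows that do not move let the fingers close. It gives the time, the measured TCP pose, the force and the opening at its end, in the units of the state.
- sense(): the state, without advancing time (a new reading comes with each control period).
- capture(name): name is "side" or "top"; returns a dict with "pixels" (480x640x3 uint8, red, green, blue), "depth" (480x640 float32, m along the optical axis (not along the pixel's ray), 0 where there is no reading), "mtx" (3x3 intrinsics, pixels), "distortion" ([k1, k2, p1, p2, k3] as OpenCV has them; the pictures are not rectified), "R" (3x3) and "t" (3): a world point X has camera coordinates R X + t. Camera axes: x right, y down, z forward; pixel columns grow to the right and rows downward; lengths in m; the calibration is good to about 2 mm. A picture is of the moment at which its call begins.
- finish_job(): hands the job in, once; it reports no verdict.
Trained networks look in a picture, given as the dict that the camera call returned (one of the last four; its "shot" number tells which), for a name from the list of things; names that differ only in an ending like _2 or _b are one class to them, and where a whole thing is asked for, a point or a joint stands for the part that bears it (a point fixed in the world has none). Each returns a list of dicts, best first, with "score" (0 to 1); they miss things now and then, are a little off and sometimes report something else, mostly with a low value. They report only what shows in the picture. A call takes as long as a camera call. They do not tell look-alikes from the thing itself.
- recognise(label, picture): "at" ([x, y, z] in m, in the coordinates of the camera as it stood for that picture, good to about 4 mm: the middle of the surface that is visible of it).
The state is a dict: "time_s": time; "joints": joint angles; "joint_velocities": joint speeds; "effort": joint torques, N m; "tcp_pos": TCP position; "ee_rot": TCP orientation; "wrist_force": force on the tool from outside, world axes, zero at the start; "moment": the same for the moment, N m; "gripper_width": opening from 0.0 (shut) to 1.0 (fully open).
Only numpy, scipy, OpenCV 4.12 (cv2) and the standard library are available. Lean on these libraries where they do the work, as an engineer would, in place of code of your own. Each camera call takes 0.05 s, during which the arm holds its last target.

## Working session

There is one attempt and no reset: what is moved stays moved. The work goes in short steps, Python scripts to look and compute and a tool call to move; the robot and the scene stay as the last step left them, time stands still between calls to the robot, and variables do not carry over. Pictures are saved under pics/ and viewed, and the job is handed in when it is done.

Besides the shell and the picture viewer there is one more tool, called as name(argument=value, ...) on one line, values as JSON. apply_moves: Moves the arm, as the interface text tells. Its arguments: {"type":"object","properties":{"plan":{"type":"array","items":{"type":"array","items":{"type":"array","items":{"type":"number"}}}}},"required":["plan"]}

```bash
mkdir -p pics; ls; cat > h.py <<'E'
import numpy as np, cv2
from station import sense, capture, finish_job, recognise
def save(c,n,crop=None,s=1):
    im=c["pixels"][:,:,::-1]
    if crop: a,b,d,e=crop; im=im[b:e,a:d]
    if s!=1: im=cv2.resize(im,None,fx=s,fy=s,interpolation=cv2.INTER_CUBIC)
    cv2.imwrite("pics/"+n,im)
def w(c,p): return np.array(c["R"]).T@(np.array(p)-np.array(c["t"]))
def px(c,X):
    p,_=cv2.projectPoints(np.array(X,float).reshape(-1,1,3),cv2.Rodrigues(np.array(c["R"]))[0],np.array(c["t"],float),np.array(c["mtx"]),np.array(c["distortion"],float)); return p[:,0]
def cloud(c):
    h,wd=c["depth"].shape
    u,v=np.meshgrid(np.arange(wd),np.arange(h))
    n=cv2.undistortPoints(np.stack([u,v],-1).reshape(-1,1,2).astype(np.float64),np.array(c["mtx"]),np.array(c["distortion"],float))[:,0]
    z=c["depth"].reshape(-1,1).astype(float)
    P=np.hstack([n*z,z]); X=(P-np.array(c["t"]))@np.array(c["R"])
    X[z[:,0]==0]=np.nan
    return X.reshape(h,wd,3)
E
python3 - <<'E'
from h import *
s=sense();print(s)
for n in("top","side"):
    c=capture(n);save(c,n+"0.png")
    for l in("dock","lock_knob","carrier","carrier_handle","module_1_centre","lock_slide"):
        for r in recognise(l,c): 
            X=w(c,r["at"]);print(n,l,round(r["score"],2),X.round(3),px(c,X).round(0))
E
```

```text
pics
{'time_s': 0.0, 'joints': array([-5.20483020e+01,  2.20908972e+01,  3.78314912e-01, -2.86695939e-02,
       -6.84105928e+01, -1.48155472e+01]), 'joint_velocities': array([ 0.00853504, -0.12588447,  0.07210807, -0.0194673 , -0.14846447,
       -0.01746666]), 'effort': array([ 6.80073354e-04, -3.90664601e+01,  1.87402815e+01,  4.21987429e+00,
        1.08703200e-02, -2.25884405e-04]), 'tcp_pos': array([ 0.24534454, -0.57418581,  0.22944897]), 'ee_rot': array([[-9.19646244e-01, -3.92746576e-01, -9.55217204e-04],
       [-3.92747724e-01,  9.19644116e-01,  1.98129671e-03],
       [ 1.00312381e-04,  2.19725147e-03, -9.99997581e-01]]), 'wrist_force': array([-0.62958897, -0.54484678, -0.25771016]), 'moment': array([-0.07280775, -0.01874891,  0.01246403]), 'gripper_width': 1.0020219966004866}
top dock 0.58 [0.435 0.296 0.006] [[252. 260.]]
top dock 0.27 [0.483 0.334 0.049] [[229. 232.]]
top lock_knob 0.48 [0.424 0.295 0.027] [[251. 266.]]
top carrier 0.72 [0.501 0.287 0.04 ] [[257. 224.]]
top carrier_handle 0.57 [0.503 0.283 0.037] [[259. 223.]]
top module_1_centre 0.77 [0.483 0.335 0.048] [[229. 232.]]
top lock_slide 0.6 [0.428 0.293 0.024] [[253. 264.]]
top lock_slide 0.3 [0.503 0.284 0.041] [[258. 222.]]
side lock_knob 0.7 [0.418 0.304 0.036] [[323. 301.]]
side carrier 0.7 [0.501 0.311 0.047] [[278. 287.]]
side carrier_handle 0.67 [0.503 0.306 0.044] [[278. 287.]]
side module_1_centre 0.73 [0.47  0.047 0.013] [[347. 230.]]
side module_1_centre 0.72 [0.483 0.34  0.048] [[280. 299.]]
side module_1_centre 0.6 [0.525 0.249 0.048] [[281. 264.]]
side lock_slide 0.7 [0.421 0.304 0.035] [[322. 301.]]
side lock_slide 0.6 [0.459 0.262 0.049] [[311. 276.]]
```

View pics/top0.png

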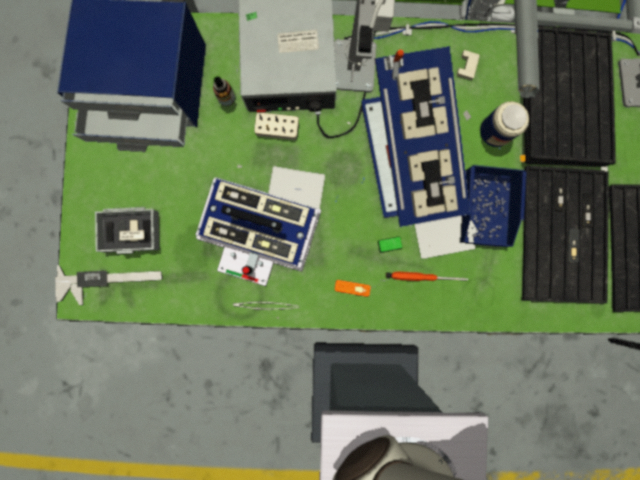

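View pics/side0.png

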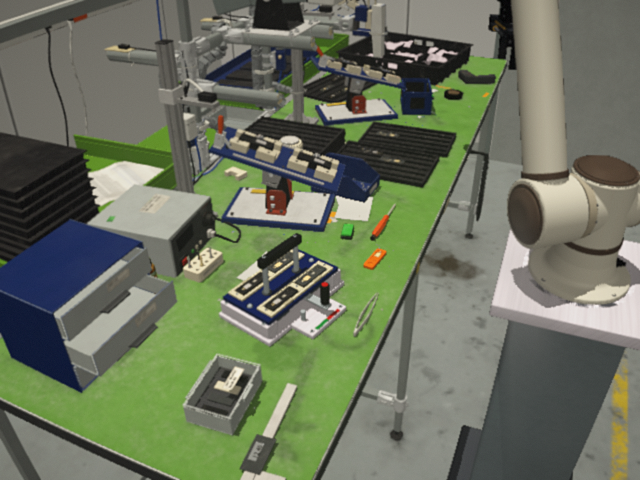

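The dock is at about (258,222) in the top picture and (280,287) in the side picture. Its knob with the red cap is at top (247,270). The tilted blue trays at top (425,130) and the orange piece at top (352,288) are look-alikes. Next I'll measure the geometry from depth.

```bash
python3 - <<'E'
from h import *
c=capture("top");save(c,"topc.png",(180,150,340,320),4)
d=capture("side");save(d,"sidec.png",(200,210,370,360),4)
for n,k,roi in(("top",c,(190,160,330,300)),("side",d,(210,215,360,350))):
    X=cloud(k);a,b,e,f=roi
    M=np.zeros(X.shape[:2],bool);M[b:f,a:e]=1
    im=k["pixels"].astype(int);R,G,B=im[...,0],im[...,1],im[...,2]
    z=X[...,2]
    def rep(name,m):
        m=m&M&np.isfinite(z)
        P=X[m]
        if len(P)<3: print(n,name,len(P));return
        med=np.median(P,0); r=cv2.minAreaRect((P[:,:2]*1000).astype(np.float32))
        print(n,name,len(P),med.round(4),"rect",np.round(r[0],1),np.round(r[1],1),round(r[2],1), "pc",np.round(np.percentile(z[m],[5,95]),3))
    rep("handle",(z>.1)&(z<.135))
    rep("blue",(B>R+30)&(B>G+25)&(z>.03)&(z<.06))
    rep("plate",(z>.037)&(z<.062))
    rep("redcap",(R>130)&(G<70)&(B<70)&(z>.05)&(z<.09))
    rep("knob",(R<60)&(G<60)&(B<60)&(z>.03)&(z<.09)&(X[...,0]<.44))
    rep("red",(R>130)&(G<70)&(B<70)&(z<.04))
    rep("tonguegreen",(G>R+60)&(G>B+20)&(z>.008)&(z<.04)&(X[...,0]<.45))
E
```

```text
top handle 552 [0.505  0.2869 0.1181] rect [505.6 287.6] [104.5  14.5] 74.4 pc [0.114 0.121]
top blue 1249 [0.4998 0.2657 0.0426] rect [504.7 287.7] [189.1 105.8] 74.4 pc [0.04  0.045]
top plate 5681 [0.5018 0.2851 0.0463] rect [486. 293.] [200.7 149.5] 74.4 pc [0.041 0.051]
top redcap 29 [0.4168 0.3006 0.0712] rect [416.8 301.1] [ 8.8 11.1] 52.1 pc [0.069 0.074]
top knob 13 [0.4152 0.2931 0.0665] rect [416.7 293.3] [ 3.1 10.6] 82.8 pc [0.05  0.071]
top red 22 [0.4041 0.3069 0.0096] rect [402.4 300.8] [27.  5.] 69.5 pc [0.006 0.011]
top tonguegreen 32 [0.41   0.3309 0.0099] rect [410.1 331.2] [26.3  5.1] 76.0 pc [0.008 0.012]
side handle 599 [0.503  0.2959 0.1161] rect [503.7 289.4] [106.8  16.9] 73.6 pc [0.104 0.12 ]
side blue 1022 [0.5094 0.3266 0.0427] rect [501.8 289.9] [192.9 107. ] 72.8 pc [0.041 0.045]
side plate 4232 [0.4975 0.3077 0.0462] rect [576.4 270.5] [198.8 341.5] 74.0 pc [0.04  0.051]
side redcap 22 [0.4175 0.3008 0.0715] rect [417.3 300.4] [8.5 9.6] 22.6 pc [0.069 0.073]
side knob 182 [0.4166 0.3067 0.0484] rect [427.  264.8] [18.8 97.8] 13.5 pc [0.035 0.069]
side red 16 [0.4036 0.3051 0.0091] rect [402.5 301.3] [26.5  5.2] 74.7 pc [0.007 0.011]
side tonguegreen 25 [0.4103 0.3315 0.0097] rect [410.7 331.8] [29.6  4.8] 81.1 pc [0.008 0.011]
```

View pics/topc.png

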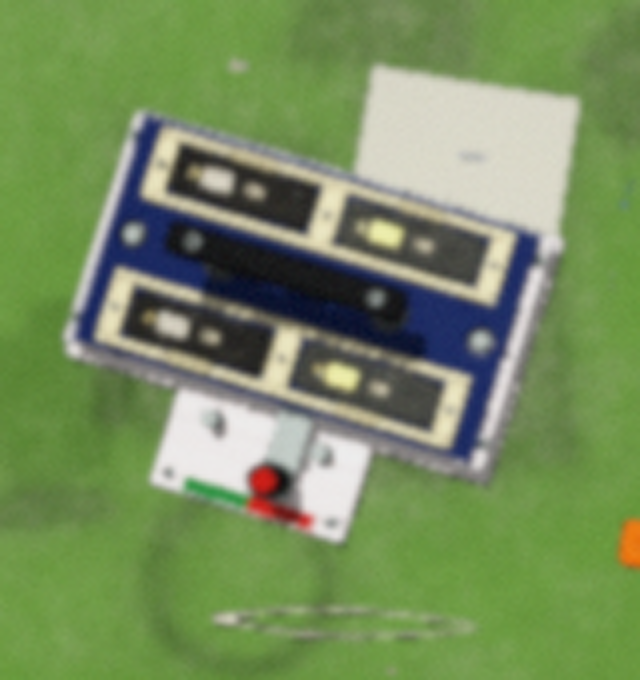

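View pics/sidec.png

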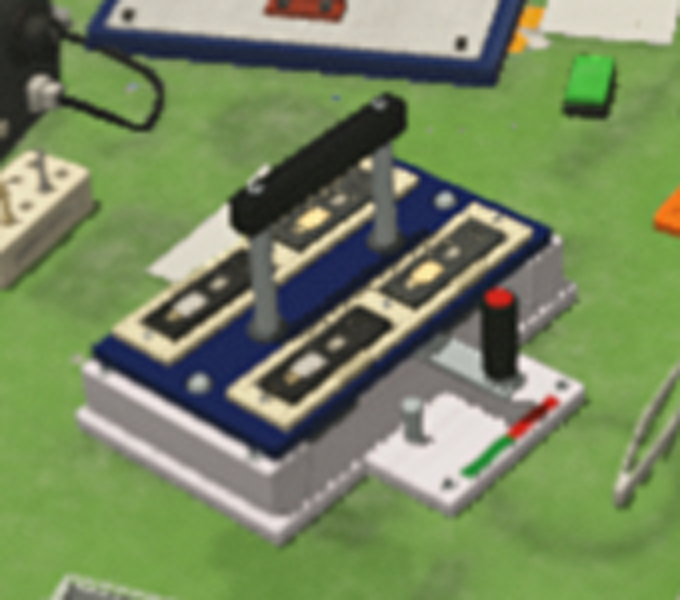

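The dock's +y axis is (0.269, 0.963), a yaw of -15.6°. The carrier centre is (0.505, 0.288) and the handle top is at z 0.12, as expected. The knob at (0.417, 0.301) is at dock x ≈ -88, y ≈ -11, so the lock is closed and sits within its stated start range. I'll check heights along the travel path.

```bash
python3 - <<'E'
from h import *
for n in("top","side"):
    X=cloud(capture(n)).reshape(-1,3);X=X[np.isfinite(X[:,2])]
    print(n)
    for y in np.arange(-.6,.5,.1):
        print(round(y,1),[ (lambda q: round(float(np.percentile(q,99.5)),2) if len(q)>5 else None)(X[(abs(X[:,0]-x)<.05)&(abs(X[:,1]-y-.05)<.05),2]) for x in np.arange(.2,.85,.1)])
E
```

```text
top
-0.6 [-0.84, -0.14, None, None, None, None, None]
-0.5 [-0.84, 0.0, 0.01, 0.01, 0.01, 0.0, 0.02]
-0.4 [-0.84, 0.0, 0.01, 0.01, 0.05, 0.05, 0.05]
-0.3 [-0.84, 0.0, 0.01, 0.01, 0.05, 0.05, 0.05]
-0.2 [-0.0, 0.0, 0.0, 0.06, 0.06, 0.22, 0.22]
-0.1 [0.33, 0.0, 0.01, 0.13, 0.15, 0.18, 0.17]
-0.0 [0.36, 0.0, 0.01, 0.13, 0.16, 0.24, 0.24]
0.1 [-0.0, 0.0, 0.01, 0.05, 0.0, 0.31, 0.32]
0.2 [-0.84, 0.01, 0.07, 0.12, 0.05, 0.1, 0.1]
0.3 [-0.84, 0.01, 0.07, 0.12, 0.05, 0.1, 0.1]
0.4 [-0.84, 0.0, 0.01, 0.04, 0.11, 0.17, 0.17]
side
-0.6 [0.36, 0.39, 0.01, 0.01, 0.36, 0.36, 0.34]
-0.5 [0.33, 0.31, 0.01, 0.01, 0.01, 0.35, 0.37]
-0.4 [-0.84, 0.0, 0.01, 0.01, 0.4, 0.4, 0.4]
-0.3 [-0.84, 0.0, 0.01, 0.01, 0.06, 0.33, 0.32]
-0.2 [-0.74, 0.0, 0.0, 0.06, 0.06, 0.22, 0.22]
-0.1 [0.5, 0.0, 0.01, 0.13, 0.15, 0.18, 0.17]
-0.0 [0.5, 0.0, 0.01, 0.13, 0.16, 0.23, 0.32]
0.1 [None, 0.0, 0.01, 0.04, 0.0, 0.31, 0.4]
0.2 [None, 0.01, 0.07, 0.12, 0.05, 0.1, 0.1]
0.3 [None, 0.01, 0.07, 0.12, 0.05, 0.1, 0.1]
0.4 [None, 0.0, 0.03, 0.04, 0.11, 0.17, 0.17]
```

apply_moves(plan=[[[100, 0.4, 1, 0.3, 0, 0, -0.02], [100, 0.4, 1, 0.3, 0, 0, -0.02], [100, 0.4, 1, 0.3, 0, 0, -0.02], [100, 0.4, 1, 0.3, 0, 0, -0.02]]])

```text
time_s: 1.23
tcp_pos: [0.284, -0.4745, 0.2573]
ee_rot: [[-0.952, -0.308, -0.004], [-0.308, 0.952, 0.004], [0.003, 0.005, -1.0]]
wrist_force: [0.0, 0.3, -0.2]
gripper_width: 1.0
```

apply_moves(plan=[[[100, 0.4, 1, 0, 0, 0, -0.02], [100, 0.4, 1, 0, 0, 0, -0.02], [100, 0.4, 1, 0, 0, 0, -0.02], [100, 0.4, 1, 0, 0, 0, -0.02], [100, 0.4, 1, 0, 0, 0, -0.02], [100, 0.4, 1, 0, 0, 0, -0.02], [100, 0.4, 1, 0, 0, 0, -0.02], [100, 0.4, 1, 0, 0, 0, -0.02], [100, 0.4, 1, 0, 0, 0, -0.02], [100, 0.4, 1, 0, 0, 0, -0.02], [100, 0.4, 1, 0, 0, 0, -0.02], [100, 0.4, 1, 0, 0, 0, -0.02]]])

```text
time_s: 2.23
tcp_pos: [0.4078, -0.1604, 0.2625]
ee_rot: [[-0.998, -0.058, 0.006], [-0.058, 0.998, -0.002], [-0.006, -0.002, -1.0]]
wrist_force: [0.9, -0.1, 0.1]
gripper_width: 1.001
```

apply_moves(plan=[[[100, 0, 1, 0, 0, 0, -0.02], [100, 0, 1, 0, 0, 0, -0.02], [100, 0, 1, 0, 0, 0, -0.02], [100, 0, 1, 0, 0, 0, -0.02], [100, 0, 1, 0, 0, 0, -0.02], [100, 0, 1, 0, 0, 0, -0.02], [100, 0, 1, 0, 0, 0, -0.02], [100, 0, 1, 0, 0, 0, -0.02], [100, 0, 1, 0, 0, 0, -0.02], [100, 0, 1, 0, 0, 0, -0.02], [100, 0, 1, 0, 0, 0, -0.02], [100, 0, 1, 0, 0, 0, -0.02]]])

```text
time_s: 3.23
tcp_pos: [0.4073, 0.1551, 0.2663]
ee_rot: [[-0.982, 0.191, 0.016], [0.191, 0.982, -0.001], [-0.016, 0.002, -1.0]]
wrist_force: [1.1, 0.4, 0.3]
gripper_width: 0.997
```

apply_moves(plan=[[[70, 0.1, 0.97, -0.5, 0, 0.016, -0.014], [70, 0.1, 0.97, -0.5, 0, 0, -0.014], [70, 0.1, 0.97, -0.5, 0, 0, -0.014], [70, 0.1, 0.97, -0.5, 0, 0, -0.014], [70, 0, 0.97, -0.5, 0, 0, -0.014], [70, 0, 0.97, -0.5, 0, 0, -0.014], [70, 0, 0, -0.5, 0, 0, 0], [70, 0, 0, -0.5, 0, 0, 0], [70, 0, 0, -0.5, 0, 0, 0], [70, 0, 0, 0, 0, 0, 0]]])

```text
time_s: 4.07
tcp_pos: [0.4177, 0.3155, 0.1517]
ee_rot: [[-0.963, 0.269, 0.009], [0.269, 0.963, 0.006], [-0.007, 0.008, -1.0]]
wrist_force: [-0.3, -0.8, 0.2]
gripper_width: 0.703
```

```bash
python3 - <<'E'
from h import *
s=sense();print(s["tcp_pos"],s["ee_rot"],s["joints"])
save(capture("side"),"s1.png",(200,180,400,330),4)
E
```

```text
[0.41768126 0.31546787 0.15166625] [[-0.96313482  0.26888004  0.00865097]
 [ 0.2689336   0.96314153  0.0057538 ]
 [-0.00678503  0.00786822 -0.99994603]] [  54.96860738   16.2046522   -20.7457042     0.27307451  -52.49547677
 -160.73347262]
```

View pics/s1.png

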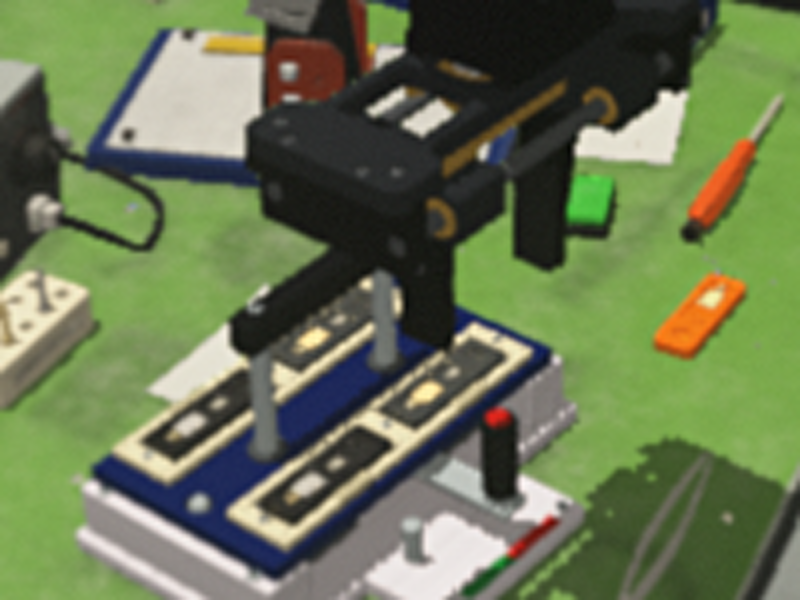

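The gripper is above the knob and square to the dock. I'll correct y and then go down.

apply_moves(plan=[[[70, 0, -0.3, 0, -0.006, 0.009, 0], [70, 0, -0.28, 0, 0, 0, 0], [70, 0, 0, -0.5, 0, 0, 0], [70, 0, 0, -0.5, 0, 0, 0], [70, 0, 0, -0.5, 0, 0, 0], [70, 0, 0, -0.3, 0, 0, 0], [70, 0, 0, 0, 0, 0, 0]]])

```text
time_s: 4.7
tcp_pos: [0.4218, 0.2997, 0.1145]
ee_rot: [[-0.963, 0.27, 0.01], [0.27, 0.963, 0.011], [-0.007, 0.014, -1.0]]
wrist_force: [0.3, 0.4, 0.2]
gripper_width: 0.698
```

```bash
python3 - <<'E'
from h import *
c=capture("side");save(c,"s2.png",(220,200,380,320),5)
s=sense();print(s["tcp_pos"])
E
```

```text
[0.42213478 0.29999249 0.11520498]
```

View pics/s2.png

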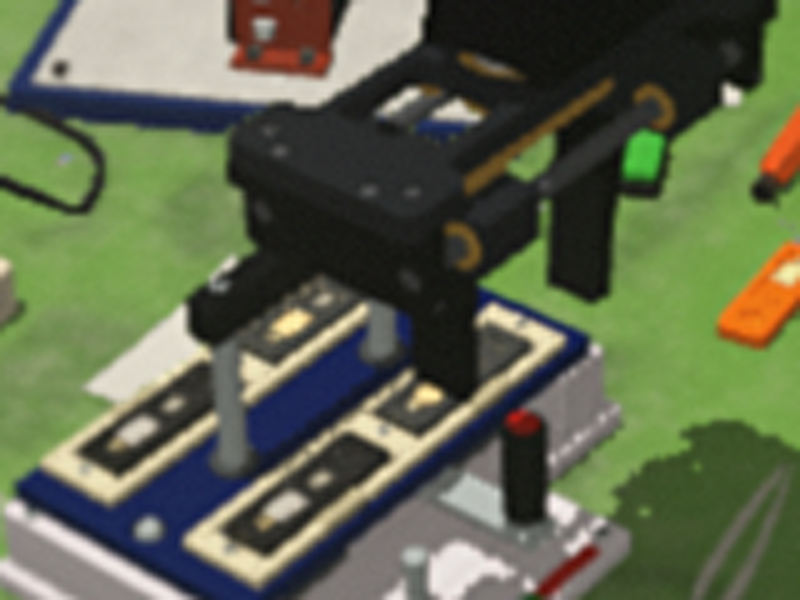

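apply_moves(plan=[[[70, -0.2, 0, 0, -0.011, 0.01, 0], [70, 0, 0, 0, 0, 0, 0], [70, 0, 0, -0.4, 0, 0, 0], [70, -0.03, 0, -0.4, 0, 0, 0], [70, -0.03, 0, 0, 0, 0, 0]]])

```text
time_s: 5.17
tcp_pos: [0.417, 0.3016, 0.098]
ee_rot: [[-0.963, 0.27, 0.006], [0.27, 0.963, 0.006], [-0.004, 0.008, -1.0]]
wrist_force: [-0.6, -0.4, -0.2]
gripper_width: 0.7
```

apply_moves(plan=[[[70, 0, 0, -0.5, -0.006, 0.006, 0], [70, -0.03, 0, -0.5, 0, 0, 0], [70, -0.03, 0, -0.5, 0, 0, 0], [70, -0.03, 0, -0.2, 0, 0, 0], [70, 0, 0, 0, 0, 0, 0]]])

```text
time_s: 5.58
tcp_pos: [0.4148, 0.3024, 0.0523]
ee_rot: [[-0.963, 0.269, -0.0], [0.269, 0.963, 0.0], [0.0, 0.0, -1.0]]
wrist_force: [0.2, 0.1, 1.2]
gripper_width: 0.7
```

```bash
python3 - <<'E'
from h import *
c=capture("side");save(c,"s3.png",(220,200,380,320),5)
s=sense();print(s["tcp_pos"],s["wrist_force"])
E
```

```text
[0.41490862 0.30252875 0.05261922] [-0.31359     0.37239798 -0.73968028]
```

View pics/s3.png

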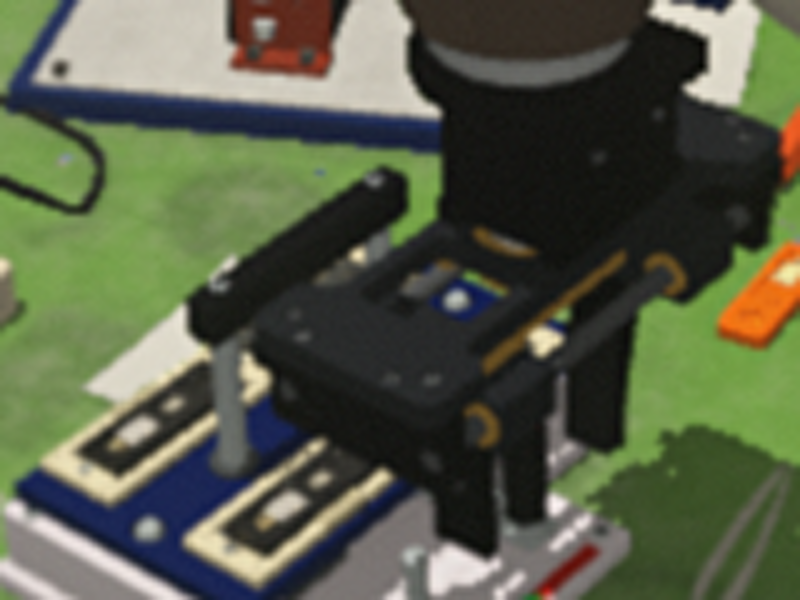

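The knob is between the fingers, so I'll close.

apply_moves(plan=[[[10, 0.06, 0, 0.04, 0, 0, 0], [10, 0, 0, 0, 0, 0, 0], [10, 0, 0, 0, 0, 0, 0], [10, 0, 0, 0, 0, 0, 0], [10, 0, 0, 0, 0, 0, 0], [10, 0, 0, 0, 0, 0, 0]]])

```text
time_s: 6.13
tcp_pos: [0.418, 0.3041, 0.0561]
ee_rot: [[-0.963, 0.268, 0.003], [0.268, 0.963, 0.004], [-0.002, 0.005, -1.0]]
wrist_force: [-0.4, 0.1, -0.7]
gripper_width: 0.33
```

apply_moves(plan=[[[5, 0, 0, 0, 0, 0, 0], [5, 0, 0, 0, 0, 0, 0], [5, 0, 0, 0, 0, 0, 0], [5, 0, 0, 0, 0, 0, 0]]])

```text
time_s: 6.47
tcp_pos: [0.4178, 0.3032, 0.0563]
ee_rot: [[-0.963, 0.268, 0.003], [0.268, 0.963, 0.003], [-0.002, 0.004, -1.0]]
wrist_force: [-0.1, -0.3, -0.8]
gripper_width: 0.176
```

The jaws stopped at 15.3 mm, which matches the knob's diameter. Now I'll slide along dock +y.

apply_moves(plan=[[[5, 0.05, 0.19, 0, 0, 0, 0], [5, 0.05, 0.19, 0, 0, 0, 0], [5, 0.05, 0.19, 0, 0, 0, 0], [5, 0.05, 0.19, 0, 0, 0, 0], [5, 0, 0, 0, 0, 0, 0]]])

```text
time_s: 6.88
tcp_pos: [0.423, 0.3215, 0.0563]
ee_rot: [[-0.963, 0.269, 0.001], [0.269, 0.963, -0.002], [-0.001, -0.001, -1.0]]
wrist_force: [1.4, -2.3, 1.0]
gripper_width: 0.174
```

apply_moves(plan=[[[5, 0.04, 0.15, 0, 0, 0, 0], [5, 0.04, 0.15, 0, 0, 0, 0], [5, 0.04, 0.15, 0, 0, 0, 0]]])

```text
time_s: 7.13
tcp_pos: [0.4238, 0.3252, 0.0561]
ee_rot: [[-0.963, 0.269, -0.008], [0.269, 0.963, -0.02], [0.002, -0.022, -1.0]]
wrist_force: [1.2, -13.3, 8.6]
gripper_width: 0.17
```

apply_moves(plan=[[[5, 0.04, 0.15, 0, 0, 0, 0], [5, 0.05, 0.2, 0, 0, 0, 0], [5, 0.05, 0.2, 0, 0, 0, 0]]])

```text
time_s: 7.38
tcp_pos: [0.4237, 0.3252, 0.056]
ee_rot: [[-0.963, 0.27, -0.022], [0.271, 0.961, -0.049], [0.008, -0.053, -0.999]]
wrist_force: [1.6, -16.1, 7.9]
gripper_width: 0.175
```

The slide stopped dead with 16 N reaction at the predicted open position (0.4237, 0.325; computed 0.4235, 0.324). I'll release, straighten and rise.

apply_moves(plan=[[[60, 0, 0, 0, 0, 0, 0], [60, 0, 0, 0, 0, 0, 0], [60, 0, 0, 0, 0, 0, 0], [60, 0, 0, 0, 0, 0, 0]]])

```text
time_s: 7.72
tcp_pos: [0.4245, 0.3271, 0.056]
ee_rot: [[-0.962, 0.272, -0.021], [0.272, 0.961, -0.045], [0.008, -0.049, -0.999]]
wrist_force: [0.4, 0.5, 0.5]
gripper_width: 0.395
```

apply_moves(plan=[[[60, 0, 0, 0.1, 0.045, -0.021, 0], [60, 0, 0, 0.4, 0, 0, 0], [60, 0, 0, 0.6, 0, 0, 0], [60, 0, 0, 0.8, 0, 0, 0], [60, 0, 0, 1, 0, 0, 0], [60, 0, 0, 1, 0, 0, 0], [60, 0, 0, 1, 0, 0, 0], [60, 0, 0, 1, 0, 0, 0], [60, 0, 0, 0, 0, 0, 0]]])

```text
time_s: 8.47
tcp_pos: [0.4243, 0.3326, 0.2145]
ee_rot: [[-0.964, 0.267, 0.004], [0.267, 0.964, 0.002], [-0.003, 0.003, -1.0]]
wrist_force: [-0.2, 0.7, -0.0]
gripper_width: 0.598
```

```bash
python3 - <<'E'
from h import *
s=sense();print(s["tcp_pos"],s["ee_rot"].round(3),s["wrist_force"])
for n,roi in(("top",(180,180,330,300)),("side",(210,215,360,350))):
    k=capture(n);save(k,n+"4.png",roi,4)
    X=cloud(k);a,b,e,f=roi
    M=np.zeros(X.shape[:2],bool);M[b:f,a:e]=1
    im=k["pixels"].astype(int);R,G,B=im[...,0],im[...,1],im[...,2]
    z=X[...,2]
    for nm,m in(("cap",(R>100)&(G<60)&(B<60)&(z>.05)&(z<.09)),("handle",(z>.1)&(z<.13))):
        P=X[m&M]; 
        if len(P)>2:print(n,nm,len(P),np.median(P,0),cv2.minAreaRect((P[:,:2]*1000).astype(np.float32)))
E
```

```text
[0.42434851 0.33261656 0.21454253] [[-0.964  0.267  0.004]
 [ 0.267  0.964  0.002]
 [-0.003  0.003 -1.   ]] [-0.15078849  0.72972903 -0.0414068 ]
top handle 549 [0.50485716 0.28682576 0.11812314] ((505.52081298828125, 287.2261962890625), (104.52947998046875, 14.725105285644531), 73.96505737304688)
side cap 25 [0.42456194 0.32560852 0.07115303] ((423.69580078125, 324.307861328125), (9.917499542236328, 11.268827438354492), 75.97708892822266)
side handle 575 [0.50373988 0.29895066 0.11577134] ((504.39727783203125, 290.69610595703125), (103.21430969238281, 17.679492950439453), 72.79409790039062)
```

View pics/side4.png

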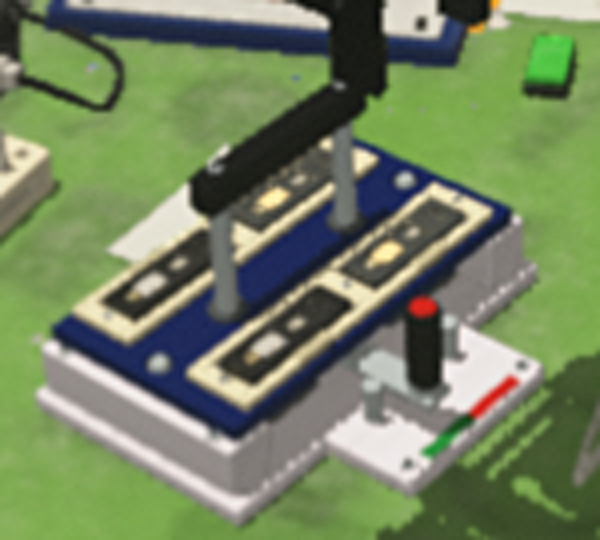

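The knob cap is now at (422,308) in this crop, at the green end. It has moved 25 mm to (0.424, 0.325) and its arm rests against the end post. Next I turn +90° and go over the handle at (0.505, 0.288).

apply_moves(plan=[[[80, 0.25, -0.14, 0, 0, 0, 0.12], [80, 0.25, -0.14, 0, 0, 0, 0.12], [80, 0.25, -0.14, 0, 0, 0, 0.12], [80, 0.25, -0.14, 0, 0, 0, 0.12], [80, 0.25, -0.14, 0, 0, 0, 0.12], [80, 0.25, -0.14, 0, 0, 0, 0.12], [80, 0.25, -0.14, 0, 0, 0, 0.12], [80, 0.25, -0.14, 0, 0, 0, 0.12], [80, 0.25, -0.14, 0, 0, 0, 0.12], [80, 0.25, -0.14, 0, 0, 0, 0.12], [80, 0.25, -0.14, 0, 0, 0, 0.12], [80, 0.25, -0.14, 0, 0, 0, 0.12]]])

```text
time_s: 9.57
tcp_pos: [0.4923, 0.2851, 0.1954]
ee_rot: [[-0.337, -0.941, -0.005], [-0.941, 0.337, -0.033], [0.033, -0.006, -0.999]]
wrist_force: [0.2, 0.4, 0.8]
gripper_width: 0.802
```

apply_moves(plan=[[[80, 0, 0, 0, 0, 0, 0.1], [80, 0, 0, 0, 0, 0, 0]]])

```text
time_s: 9.73
tcp_pos: [0.492, 0.2839, 0.1923]
ee_rot: [[-0.235, -0.972, -0.007], [-0.971, 0.235, -0.038], [0.038, -0.002, -0.999]]
wrist_force: [-0.3, -0.2, 0.6]
gripper_width: 0.8
```

apply_moves(plan=[[[80, 0.4, 0.1, 0, 0.038, -0.007, -0.038], [80, 0.1, 0.06, 0, 0, 0, 0], [80, 0, 0, 0, 0, 0, 0]]])

```text
time_s: 9.98
tcp_pos: [0.5045, 0.2882, 0.1898]
ee_rot: [[-0.281, -0.96, -0.004], [-0.96, 0.281, 0.001], [0.0, 0.004, -1.0]]
wrist_force: [-0.1, -0.0, 0.2]
gripper_width: 0.8
```

apply_moves(plan=[[[80, 0, 0, -0.5, 0, -0.004, 0.009], [80, 0, 0, -0.5, 0, 0, 0], [80, 0, 0, -0.5, 0, 0, 0], [80, 0, 0, -0.5, 0, 0, 0], [80, 0, 0, 0, 0, 0, 0]]])

```text
time_s: 10.4
tcp_pos: [0.5057, 0.2888, 0.1387]
ee_rot: [[-0.281, -0.96, 0.002], [-0.96, 0.281, 0.004], [-0.004, -0.001, -1.0]]
wrist_force: [-0.5, 0.5, -1.0]
gripper_width: 0.797
```

```bash
python3 - <<'E'
from h import *
s=sense();print(s["tcp_pos"],s["ee_rot"].round(3),s["wrist_force"])
save(capture("side"),"s5.png",(210,200,360,320),5)
E
```

```text
[0.50566816 0.28876859 0.13868426] [[-0.281 -0.96   0.002]
 [-0.96   0.281  0.004]
 [-0.004 -0.001 -1.   ]] [-0.49000892  0.54290374 -1.02403263]
```

View pics/s5.png

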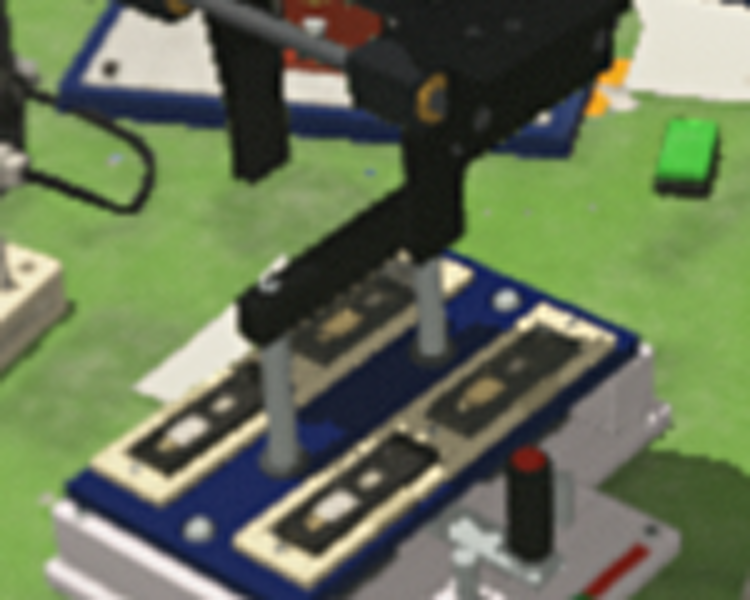

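The fingers straddle the bar. I'll go down to TCP z ≈ 0.100 and close.

apply_moves(plan=[[[80, 0, 0, -0.5, 0.004, 0.002, 0.009], [80, 0, 0, -0.5, 0, 0, 0], [80, 0, 0, -0.4, 0, 0, 0], [80, 0, 0, -0.1, 0, 0, 0], [80, 0, 0, 0, 0, 0, 0]]])

```text
time_s: 10.87
tcp_pos: [0.509, 0.2914, 0.1057]
ee_rot: [[-0.273, -0.962, 0.008], [-0.962, 0.273, 0.013], [-0.015, -0.004, -1.0]]
wrist_force: [-0.2, 0.5, -0.0]
gripper_width: 0.804
```

apply_moves(plan=[[[80, -0.16, -0.12, -0.22, -0.013, 0.008, 0], [80, 0, 0, 0, 0, 0, 0], [80, 0, 0, 0, 0, 0, 0]]])

```text
time_s: 11.12
tcp_pos: [0.5055, 0.2888, 0.1015]
ee_rot: [[-0.273, -0.962, 0.002], [-0.962, 0.273, 0.0], [-0.001, -0.002, -1.0]]
wrist_force: [0.2, 0.6, 0.3]
gripper_width: 0.802
```

apply_moves(plan=[[[4, 0, 0, -0.05, 0, 0, 0], [4, 0, 0, 0, 0, 0, 0], [4, 0, 0, 0, 0, 0, 0], [4, 0, 0, 0, 0, 0, 0], [4, 0, 0, 0, 0, 0, 0], [4, 0, 0, 0, 0, 0, 0], [4, 0, 0, 0, 0, 0, 0], [4, 0, 0, 0, 0, 0, 0], [4, 0, 0, 0, 0, 0, 0], [4, 0, 0, 0, 0, 0, 0], [4, 0, 0, 0, 0, 0, 0], [4, 0, 0, 0, 0, 0, 0]]])

```text
time_s: 12.12
tcp_pos: [0.5063, 0.2894, 0.1019]
ee_rot: [[-0.272, -0.962, 0.004], [-0.962, 0.272, 0.002], [-0.003, -0.003, -1.0]]
wrist_force: [0.1, -0.8, 0.5]
gripper_width: 0.158
```

The jaws stopped at 13.7 mm, so they hold the 14 mm bar. I'll start lifting gently and watch the force.

apply_moves(plan=[[[4, 0, 0, 0.1, 0, 0, 0], [4, 0, 0, 0.1, 0, 0, 0], [4, 0, 0, 0.1, 0, 0, 0], [4, 0, 0, 0.1, 0, 0, 0]]])

```text
time_s: 12.45
tcp_pos: [0.5048, 0.2887, 0.1071]
ee_rot: [[-0.274, -0.962, -0.0], [-0.962, 0.274, 0.001], [-0.001, 0.001, -1.0]]
wrist_force: [2.8, 0.9, -9.4]
gripper_width: 0.159
```

apply_moves(plan=[[[4, 0.05, 0.02, 0.1, 0, 0, 0], [4, 0, 0, 0.1, 0, 0, 0], [4, 0, 0, 0.1, 0, 0, 0]]])

```text
time_s: 12.7
tcp_pos: [0.5041, 0.2879, 0.1132]
ee_rot: [[-0.275, -0.961, -0.006], [-0.961, 0.275, -0.003], [0.004, 0.005, -1.0]]
wrist_force: [1.3, 1.4, -9.0]
gripper_width: 0.158
```

apply_moves(plan=[[[4, 0.04, 0.03, 0.15, 0.003, -0.006, 0], [4, 0.01, 0.01, 0.15, 0, 0, 0], [4, 0.01, 0.01, 0.15, 0, 0, 0], [4, 0.01, 0.01, 0.15, 0, 0, 0], [4, 0, 0, 0.1, 0, 0, 0]]])

```text
time_s: 13.12
tcp_pos: [0.5037, 0.2878, 0.1321]
ee_rot: [[-0.276, -0.961, -0.005], [-0.961, 0.276, -0.003], [0.004, 0.004, -1.0]]
wrist_force: [0.5, 0.4, -6.5]
gripper_width: 0.156
```

```bash
python3 - <<'E'
from h import *
s=sense();print(s["tcp_pos"],s["ee_rot"].round(3),s["wrist_force"],s["moment"])
save(capture("side"),"s6.png",(200,180,360,320),5)
E
```

```text
[0.50372385 0.28784783 0.13211878] [[-0.276 -0.961 -0.005]
 [-0.961  0.276 -0.003]
 [ 0.004  0.004 -1.   ]] [ 0.48710922  0.36197326 -6.47402287] [ 0.14138045  0.03500595 -0.02159812]
```

View pics/s6.png

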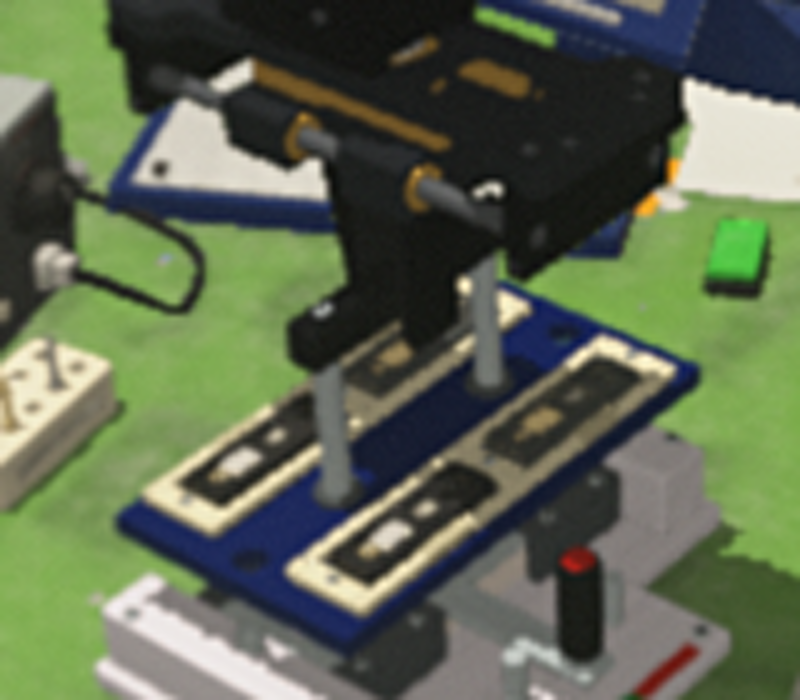

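The carrier is free and level, all four modules are in their nests, and the knob is still at the green end. I'll continue to about 10 cm.

apply_moves(plan=[[[4, 0.04, 0.02, 0.2, 0.003, -0.005, 0], [4, 0.02, 0.01, 0.3, 0, 0, 0], [4, 0.02, 0.01, 0.3, 0, 0, 0], [4, 0.02, 0.01, 0.3, 0, 0, 0], [4, 0.02, 0.01, 0.3, 0, 0, 0], [4, 0.01, 0, 0.3, 0, 0, 0], [4, 0.01, 0, 0.2, 0, 0, 0], [4, 0, 0, 0.1, 0, 0, 0], [4, 0, 0, 0.05, 0, 0, 0], [4, 0, 0, 0, 0, 0, 0]]])

```text
time_s: 14.0
tcp_pos: [0.5076, 0.2895, 0.191]
ee_rot: [[-0.277, -0.961, 0.003], [-0.961, 0.277, 0.002], [-0.003, -0.002, -1.0]]
wrist_force: [-0.7, 0.2, -7.5]
gripper_width: 0.161
```

apply_moves(plan=[[[4, -0.05, -0.01, 0.2, -0.002, 0.003, 0], [4, 0, 0, 0.15, 0, 0, 0], [4, 0, 0, 0.05, 0, 0, 0], [4, 0, 0, 0, 0, 0, 0], [4, 0, 0, 0, 0, 0, 0], [4, 0, 0, 0, 0, 0, 0]]])

```text
time_s: 14.5
tcp_pos: [0.5054, 0.2886, 0.2006]
ee_rot: [[-0.277, -0.961, -0.003], [-0.961, 0.277, -0.002], [0.003, 0.003, -1.0]]
wrist_force: [-0.8, 0.3, -7.8]
gripper_width: 0.156
```

```bash
python3 - <<'E'
from h import *
s=sense();print(s["tcp_pos"],s["ee_rot"].round(3),s["joint_velocities"].round(2))
k=capture("side");save(k,"s7.png",(190,140,390,330),4)
c=capture("top");save(c,"t7.png",(180,150,340,320),4)
X=cloud(k);im=k["pixels"].astype(int);R,G,B=im[...,0],im[...,1],im[...,2];z=X[...,2]
m=(B>R+25)&(B>G+20)&(z>.11)&(z<.18)&(abs(X[...,0]-.505)<.09)&(abs(X[...,1]-.288)<.13)
P=X[m];print(len(P),np.percentile(P[:,2],[5,50,95]))
A=np.c_[P[:,:2]-P[:,:2].mean(0),np.ones(len(P))]
ok=np.ones(len(P),bool)
for _ in range(5):
    q=np.linalg.lstsq(A[ok],P[ok,2],rcond=None)[0];ok=abs(P[:,2]-A@q)<.003
print("slopes deg",np.degrees(q[:2]),q[2],ok.sum(),cv2.minAreaRect((P[ok][:,:2]*1000).astype(np.float32)))
m=(R>100)&(G<60)&(B<60)&(z>.06)&(z<.08)&(X[...,0]<.45)&(abs(X[...,1]-.31)<.04)
print("cap",m.sum(),np.median(X[m],0) if m.any() else "")
E
```

```text
[0.50535218 0.28863095 0.20056439] [[-0.277 -0.961 -0.003]
 [-0.961  0.277 -0.002]
 [ 0.003  0.003 -1.   ]] [-0.11  0.08 -0.04 -0.15 -0.08  0.03]
936 [0.13806489 0.14103204 0.14286587]
slopes deg [-0.10267989 -0.4459294 ] 0.1410426483200206 892 ((501.3164978027344, 288.47747802734375), (193.52330017089844, 107.87606048583984), 72.96980285644531)
cap 25 [0.42429192 0.32475575 0.07087598]
```

View pics/s7.png

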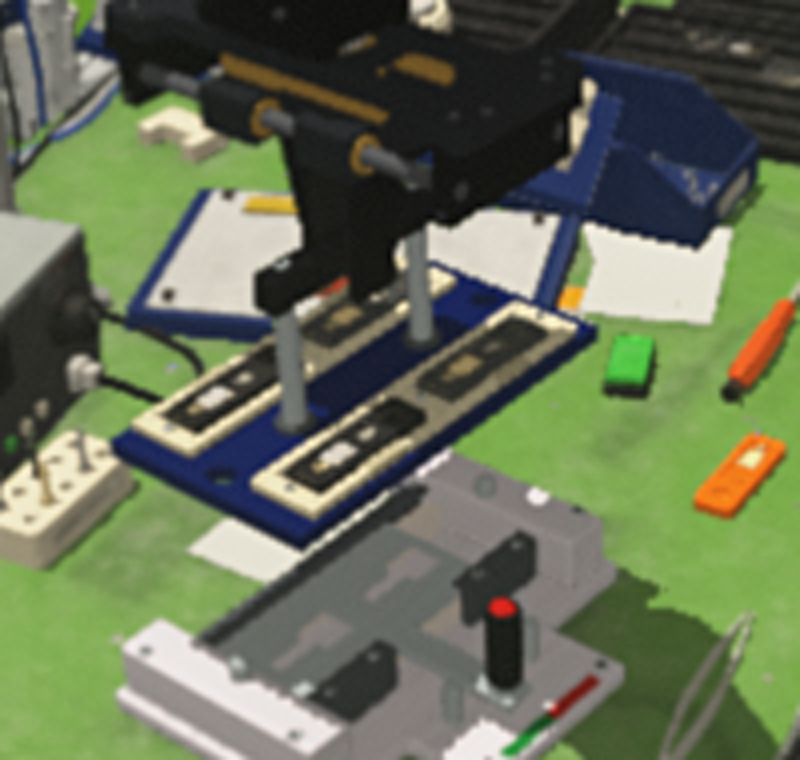

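View pics/t7.png

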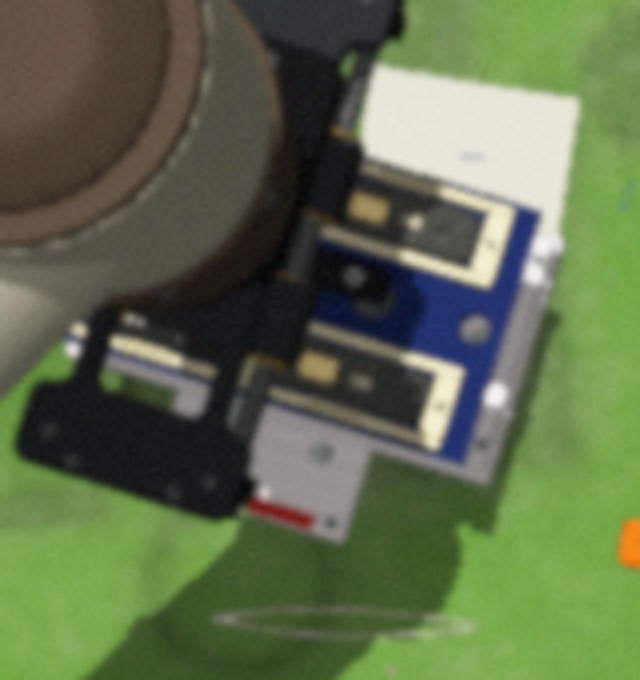

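The carrier's top is at z 0.141, against 0.0427 when seated, so it is up about 98 mm. Its tilt is under 0.5°, the modules are in their nests, the knob is still open and the loose things have not moved. I'll hand the job in.

```bash
python3 -c "
from h import *
print(finish_job()); s=sense(); print(s['tcp_pos'],s['gripper_width'],s['time_s'])"
```

```text
the job is handed in; nothing more can be done
None
the job is handed in; nothing more can be done
```

The lock is open and the arm is holding the carrier by its bridge handle about 98 mm above its seat, over the dock. I handed the job in at about 14.6 s with the grip closed; the hand-in gives no verdict.

- **Lock:** I gripped the knob and slid it along the dock's +y until it stopped dead with about 16 N reaction. That is the computed open position, and the knob was still there at (0.424, 0.325) in the last picture.
- **Lift:** The jaws stopped at 13.7 mm on the 14 mm bar. The vertical load peaked at about 9.4 N, probably from light rubbing on the pins, then settled to 6.5–8 N once the carrier was clear.
- **Level and still:** The last depth fit gave a tilt under 0.5°, and joint speeds were near zero.
- **Modules:** All four were in their nests in the side picture. The arm hides two of them from the top camera.
- **Other things:** The tweezers, cleaning pad, screwdriver and orange look-alike all looked unmoved; I judged this by eye only.

No check failed. The side and top cameras differed by 2–4 mm, mostly because they see different faces of the parts.

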